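# Lock the saw stand's shaft

## Task

Lock the saw stand's shaft: turn the slotted disc by nudging one of its upright pins with the fingertips until the slot lines up with the flat bar, either way round. Then push the bar by its end plate through the slot until its nose is fully home against the stop on the far side. Only push, do not lift the bar, and leave the other things on the bench where they are.

Things in the scene. Friction and masses are not known exactly. Their poses are not given: they have to be found in the camera images.
- lock: The fixed shaft lock on a pine board 405 x 130 x 18 mm. Origin: on the disc's axis (x = 0), at bench height; z up; x is the direction in which the bar is pushed. The board spans x -290 to 115, y -65 to 65 mm. A rail under the bar (30 wide, top at z 26) spans x -285 to -50.
- guide (a point): Top of the dark steel guide, on the bar's line, 48 mm above the bench and 77 mm before the disc's axis. The guide is 45 mm long and 38 wide; it holds the bar with 1 mm play each side and 4 mm above, so the bar can only slide along the lock's x.
- stop (a point): Middle of the stop face that the nose must reach, 33 mm above the bench, 87 mm beyond the disc's axis. It closes the keeper: a dark steel pocket open at the top, 21 mm wide between walls 8 mm thick, from 52 to 100 mm beyond the axis, top 44 mm above the bench.
- disc (a joint): Angle of the slotted disc about its upright axis (rad, counter-clockwise from above positive). It is the angle from the lock's x axis (the bar's line) to the slot: the slot is lined up with the bar at 0 and at 3.14, both equally good. Starts between 0.5 and 2.6; turns from -1.0 to 4.2. Stiff (about 0.08 N m, 2 to 3 N at a pin) and stays where it is left.
- disc_center (a point): Centre of the steel disc, at the height of its top face (41 mm above the bench). Disc 90 mm diameter; a straight channel 24 mm wide (mouths flared to 36 mm) and 16 mm deep runs right across it. Its own x axis runs along the slot.
- pin_a (a point): Upright round steel pin on the disc, 12 mm diameter, 33 mm from the disc's axis, square to the slot (disc's own +y side). It stands from 41 to 78 mm above the bench; this point is on the pin's axis 78 mm above the bench (its top).
- pin_b (a point): The same pin on the opposite side (disc's own -y side).
- bar: Loose flat steel bar, 16 wide, 14 high, 203 mm long, 0.3 to 0.55 kg, lying on the rail through the guide. Origin: at the point of its wedge-shaped nose, on its underside (26 mm above the bench); x points ahead along the bar. It starts with its nose 60 to 75 mm before the disc's axis and has 147 to 162 mm to go.
- bar_push (a point): Middle of the back face of the bar's end plate, the face to push: 46 mm above the bench, 203 mm behind the point of the nose. The plate (44 wide, 8 thick) stands from 27 to 66 mm above the bench at the rear end of the bar; there is free room behind it. When home, it stands just behind the guide.
- bar_nose (a point): Point of the bar's nose, 7 mm above its underside.
- offcut: Loose bystander: pine offcut 110 x 38 x 28 mm, lying beyond the stop end of the board. Origin at the centre of its underside.
- screw_jar: Loose bystander: clear jar, 56 mm diameter, 75 mm high, beside the board. Origin at the centre of its underside.
- driver: Loose bystander: screwdriver 200 mm long, 26 mm thick, lying beside the board, handle to its own -x.
Mind the look-alikes: they are no part of the job. There is more than one size of the bar; the job needs the largest.

How it is judged (in metres and radians):
On the way, in this order (a step that is already met when the one before it is completed fails the run):
1. the slot is lined up with the bar (angle between the x axis of disc_center and the x axis of lock, either way round below 0.2 rad), for 0.1 s.
2. the bar is through the slot and home (x of bar_nose in the frame of lock above 0.081 m), for 0.2 s.
At the end, for the whole second after the job is handed in: The bar lies at rest through the disc's slot and in the keeper, its nose within 6 mm of the stop, 7 mm of the keeper's middle line, flat on its rail; the disc's slot is within 0.2 rad of the bar (x of bar_nose in the frame of lock between 0.081 and 0.091 m and y of bar_nose in the frame of lock between -0.007 and 0.007 m and z of bar_nose in the frame of lock below 0.04 m and angle between the x axis of bar and the x axis of lock, either way round below 0.08 rad and angle between the x axis of disc_center and the x axis of lock, either way round below 0.2 rad and linear speed of bar below 0.01 m/s); the robot touches nothing.
It fails at once if the bar is lifted (nose or end plate more than 12 mm up) (z of bar_nose in the frame of lock above 0.045 m or z of bar_push in the frame of lock above 0.058 m).
It fails at once if a bystander is moved more than 30 mm or lifted (distance of any of offcut, screw_jar, driver from where it was at the start of the episode above 0.03 m).
It also fails if it takes over 54 s, if anything falls off the work surface, if the arm or the gripper's body presses on something with over 40 N, if the wrist force passes 120 N, or if a joint passes its speed limit or range.

## Robot

A 6-joint arm with a two-finger parallel gripper is mounted at the origin on the work surface. World frame = base frame: x ahead of the robot, y to its left, z up, the work surface at z = 0. Lengths are in m, angles in degrees, forces in N, time in s.
With the tool pointing down it reaches from about 0.375 to 0.9 m from the base axis. Payload 3.1 kg.
Tool frame: the origin (TCP) lies between the finger pads; the fingertips stand 11 mm ahead of it and the grasp point (between the pads) lies 8 mm behind it; z points along the fingers, y is the direction in which the jaws open and shut (so a half turn about z gives the same grasp; the last joint's range is limited). The gripper opens to 87 mm and grips with 3 to 60 N. Pads are 19 mm wide; open, the fingers measure 117 mm over their backs; the gripper's body (75 mm by 190 mm) begins 51 mm behind the grasp point.
Start: joints at [56.981, 30.224, 82.088, -0, 67.689, -10.227], TCP at [0.242, 0.576, 0.234] pointing down, gripper open.
Joint ranges: [-176.69, 176.69], [-43.24, 126.21], [12.49, 139.97], [-82, 262], [0, 151.66], [-163.58, 163.58]. Speed limits (degrees/s): [159.86, 159.86, 180, 180, 180, 180].

## Interface

Orientations are given as a 3x3 rotation matrix whose columns are the frame's x, y, z axes.
In Python, from rig import bot, vision gives the robot as it stands. The module is installed in compiled form; this text tells all that it offers.
- The arm moves only by the tool jog_arm, never from a script. Its argument "rows" is a list of rows, each an object with "dp": the shift along the tool's x, y, z in mm, a list of three; "turn": the turn, a rotation vector about the tool's x, y, z in degrees, a list of three; "grip": the opening, from 0 (shut) to 1 (fully open). A call has 1 to 10 rows; each row is the pose to reach, as a shift and turn from the pose commanded when the call began, along the tool's axes at that moment; what a row does not reach only later rows make up. A row lasts 1/10 s, in which the tool goes at most 50 mm and 8.59 degrees, less where a joint would pass 70% of its speed; a pose out of reach is approached as far as the arm can. A call with a gripper value outside its range is refused whole. The fingers move at their own pace and stop on an object; the grip force is fixed at half the most. Time passes only in rows, so rows that repeat a pose let the fingers close. It gives the time, the measured TCP pose, the force and the opening at its end, in the units of the state.
- bot.read_state(): the state, without advancing time (a new reading comes with each control period).
- vision.capture(name): name is "side" or "top"; returns (picture, depth): 480x640x3 uint8, red, green, blue; 480x640 float32, m along the optical axis (not along the pixel's ray), 0 where there is no reading.
- vision.camera_info(name): a dict with "vertical_fov" (degrees; the focal length in pixels is half the picture's height over the tangent of half this angle, whatever the lens; pixels are square), "cx", "cy" (the principal point, pixels), "k1" (the pictures are not rectified: a ray, as slopes to the right and down, at radius r is drawn at 1 + k1 r^2 times it, then the intrinsics apply), "position" and "rotation" of the camera in the world. Camera axes: x right, y down, z forward; pixel columns grow to the right and rows downward; lengths in m; the calibration is good to about 2 mm. A picture is of the moment at which its call begins. camera_info takes no time and is no camera call.
- bot.hand_in(): hands the job in, once; it reports no verdict.
The state is a dict: "time_s": time; "joint_positions": joint angles; "qvel": joint speeds; "tau": joint torques, N m; "position": TCP position; "tcp_rot": TCP orientation; "force": force on the tool from outside, world axes, zero at the start; "moment": the same for the moment, N m; "opening": opening from 0.0 (shut) to 1.0 (fully open).
Only numpy, scipy, OpenCV 4.12 (cv2) and the standard library are available. Lean on these libraries where they do the work, as an engineer would, in place of code of your own. Each camera call takes 0.05 s, during which the arm holds its last target.

## Working session

There is one attempt and no reset: what is moved stays moved. The work goes in short steps, Python scripts to look and compute and a tool call to move; the robot and the scene stay as the last step left them, time stands still between calls to the robot, and variables do not carry over. Pictures are saved under pics/ and viewed, and the job is handed in when it is done.

Besides the shell and the picture viewer there is one more tool, called after "Request:" by a JSON object that holds its "fn" and its "kwargs". jog_arm: Moves the arm, as the interface text tells. Its arguments: {"type":"object","properties":{"rows":{"type":"array"}},"required":["rows"]}

```bash
mkdir -p pics; cat > h.py <<'E'
import numpy as np, cv2
from rig import bot, vision
def cap(n,f=None):
    p,d=vision.capture(n)
    if f: cv2.imwrite('pics/'+f,p[:,:,::-1])
    return p,d
def ray(n,u,v):
    c=vision.camera_info(n); f=240/np.tan(np.radians(c['vertical_fov'])/2)
    K=np.array([[f,0,c['cx']],[0,f,c['cy']],[0,0,1]])
    xy=cv2.undistortPointsIter(np.array([[[u,v]]],float),K,np.array([c['k1'],0,0,0,0.]),None,None,(3,50,1e-10))[0,0]
    return np.array(c['position']),np.array(c['rotation'])@np.array([xy[0],xy[1],1])
def onplane(n,u,v,z):
    o,d=ray(n,u,v); return o+d*(z-o[2])/d[2]
def bydepth(n,u,v,D):
    o,d=ray(n,u,v); return o+d*D[int(round(v)),int(round(u))]
E
python3 - <<'E'
from h import *
for n in('top','side'):
    print(vision.camera_info(n)); cap(n,n+'0.png')
print(bot.read_state())
E
```

```text
{'vertical_fov': 54.84620274333734, 'cx': 320.69593924970076, 'cy': 248.7721921582309, 'k1': -0.11207804714730847, 'position': array([0.38141173, 0.06280567, 0.87129651]), 'rotation': array([[ 0.01692608, -0.98541938,  0.16929903],
       [-0.99984372, -0.01754558, -0.00216374],
       [ 0.00510264, -0.16923595, -0.98556236]])}
{'vertical_fov': 42.06308005804561, 'cx': 334.13744029453494, 'cy': 238.62821485862963, 'k1': 0.013624731196949872, 'position': array([ 0.13498921, -0.75894268,  0.70324162]), 'rotation': array([[ 0.913369  , -0.2295355 ,  0.33625961],
       [-0.40711008, -0.52362937,  0.7483807 ],
       [ 0.00429547, -0.8204424 , -0.57171305]])}
{'time_s': 0.1, 'joint_positions': array([ 5.69795373e+01,  3.02768145e+01,  8.21490432e+01, -9.05685467e-05,
        6.76909978e+01, -1.02290186e+01]), 'qvel': array([-0.00469293, -0.13747048, -0.24224101,  0.01611084,  0.11412106,
        0.05837279]), 'tau': array([ 1.12860901e-04, -4.40984631e+01, -1.77150249e+01,  6.35220297e-02,
        5.34341822e-02, -5.01398586e-05]), 'position': array([0.2417429 , 0.57565243, 0.23263545]), 'tcp_rot': array([[-9.21921041e-01,  3.87376253e-01, -1.11018202e-03],
       [ 3.87377676e-01,  9.21919524e-01, -1.71087809e-03],
       [ 3.60744935e-04, -2.00735424e-03, -9.99997920e-01]]), 'force': array([-0.07367148,  0.09116883,  0.22391925]), 'moment': array([ 0.00608673, -0.04370537,  0.00621172]), 'opening': 1.0053535968053449}
```

View pics/top0.png

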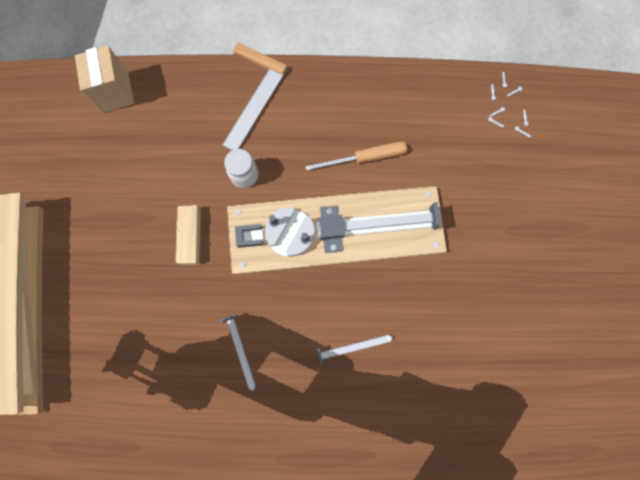

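View pics/side0.png

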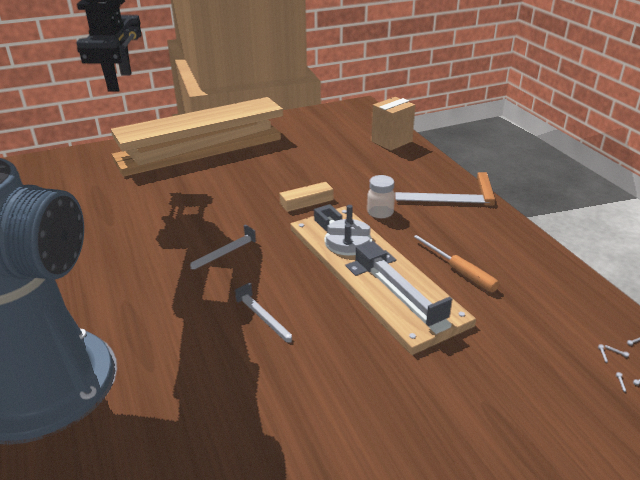

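```bash
python3 - <<'E'
from h import *
p=cv2.imread('pics/top0.png'); c=p[180:280,220:450]; cv2.imwrite('pics/c0.png',cv2.resize(c,None,fx=3.4,fy=3.4,interpolation=cv2.INTER_CUBIC))
c=p[195:270,230:350]; cv2.imwrite('pics/c1.png',cv2.resize(c,None,fx=6.6,fy=6.6,interpolation=cv2.INTER_CUBIC))
E
```

```text
(no output)
```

View pics/c0.png

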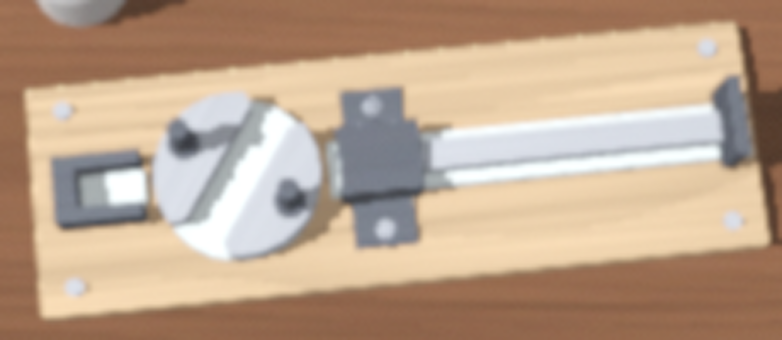

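View pics/c1.png

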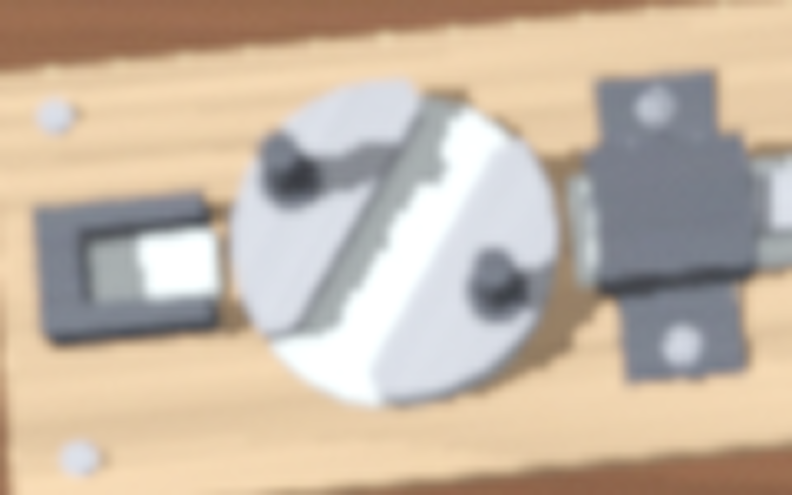

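```bash
python3 - <<'E'
from h import *
P=lambda x,y,s,ox,oy,z:onplane('top',(x+.5)/s-.5+ox,(y+.5)/s-.5+oy,z)
c0=lambda x,y,z:P(x,y,3.4,220,180,z); c1=lambda x,y,z:P(x,y,6.6,230,195,z)
np.set_printoptions(precision=4,suppress=True)
C=[c0(25,90,.018),c0(737,22,.018),c0(770,242,.018),c0(42,318,.018)]
for c in C: print('corner',c)
print([np.linalg.norm(C[i]-C[(i+1)%4]) for i in range(4)])
ex=(C[0]+C[3]-C[1]-C[2])[:2]; ex/=np.linalg.norm(ex); ey=np.array([-ex[1],ex[0]])
M=sum(C)[:2]/4; O=M-ex*(-.0875); print('ex',ex,'O',O, 'yaw',np.degrees(np.arctan2(ex[1],ex[0])))
L=lambda p:np.array([(p[:2]-O)@ex,(p[:2]-O)@ey])
for n,q in dict(pa=c1(280,148,.078),pb=c1(492,262,.078),pab=c1(292,192,.041),pbb=c1(497,305,.041)).items(): print(n,q,L(q))
# disc contour extremes at z .041: left, right, top, bottom
pts=np.array([c1(*q,.041)[:2] for q in [(232,240),(557,230),(400,80),(385,405),(290,120),(510,360)]])
A=np.c_[2*pts,np.ones(len(pts))]; s=np.linalg.lstsq(A,(pts**2).sum(1),rcond=None)[0]
print('disc',s[:2],np.sqrt(s[2]+s[:2]@s[:2]),L(s[:2]))
# slot edges
e=[c1(428,95,.041),c1(275,330,.041)]; e2=[c1(510,150,.041),c1(375,390,.041)]
for a,b in (e,e2):
    d=L(a)-L(b); print('slot',np.degrees(np.arctan2(d[1],d[0])),L(a),L(b))
# plate top z=.066
for q in [(737,78),(747,163),(712,92),(722,165)]: r=c0(*q,.066); print('plate',r,L(r))
for q in [(337,128),(420,120),(345,200),(425,190)]: r=c0(*q,.048); print('guide',r,L(r))
p,D=vision.capture('top')
for u,v in [(435,215),(332,225),(290,225),(375,221),(385,205)]: print(u,v,bydepth('top',u,v,D))
E
```

```text
corner [0.6075 0.2413 0.018 ]
corner [ 0.6551 -0.1611  0.018 ]
corner [ 0.5283 -0.176   0.018 ]
corner [0.479  0.2252 0.018 ]
[np.float64(0.40526842154430404), np.float64(0.12771077572755166), np.float64(0.40424661578593174), np.float64(0.129526271485101)]
ex [-0.1198  0.9928] O [0.557  0.1192] yaw 96.87782313133197
pa [0.573  0.1479 0.078 ] [ 0.0265 -0.0193]
pb [0.5429 0.0905 0.078 ] [-0.0268  0.0174]
pab [0.5694 0.148  0.041 ] [ 0.0271 -0.0157]
pbb [0.5383 0.0901 0.041 ] [-0.0267  0.022 ]
disc [0.5557 0.1189] 0.045841708958413566 [-0.0002  0.0013]
slot -127.789682486107 [-0.0132 -0.0396] [0.0351 0.0227]
slot -124.38343812345428 [-0.0345 -0.0215] [0.0091 0.0423]
plate [ 0.6085 -0.1475  0.066 ] [-0.271  -0.0192]
plate [ 0.5622 -0.1515  0.066 ] [-0.2694  0.0273]
plate [ 0.6005 -0.1338  0.066 ] [-0.2564 -0.0129]
plate [ 0.5608 -0.1381  0.066 ] [-0.2559  0.027 ]
guide [0.5812 0.0655 0.048 ] [-0.0562 -0.0176]
guide [0.5864 0.0209 0.048 ] [-0.1011 -0.0174]
guide [0.5418 0.0606 0.048 ] [-0.0564  0.0221]
guide [0.548  0.0179 0.048 ] [-0.0995  0.021 ]
435 215 [ 0.5852 -0.1442  0.0662]
332 225 [0.5673 0.0411 0.0476]
290 225 [0.5709 0.1192 0.0253]
375 221 [ 0.5777 -0.0383  0.0414]
385 205 [ 0.6145 -0.0602  0.0197]
```

Picture: the only bar in the lock has its end plate at top-view (435,217). The disc is at (290,232), the pin tops at (272,217) and (304,234), and the guide at (332,226). Look-alikes for the bar are the two loose bars at (240,350) and (355,347), which are shorter. The close crop confirms the choice: the bar running through the guide, about 203 mm long. Board size, guide and plate heights all agree with the description. The slot angle is about 54° (0.94 rad), so I'll push the near pin (304,234) toward +x by about 27 mm.

```bash
cat >> h.py <<'E'
np.set_printoptions(precision=4,suppress=True)
O=np.array([.5555,.119]); ex=np.array([-.1198,.9928]); ey=np.array([-.9928,-.1198])
from scipy.spatial.transform import Rotation as Ro
def goal(lx,ly,z):
    s=bot.read_state(); R=np.array(s['tcp_rot']); p=np.array(s['position'])
    q=np.r_[O+ex*lx+ey*ly,z]
    Rt=np.c_[np.r_[ex,0],np.cross([0,0,-1.],np.r_[ex,0]),[0,0,-1.]]
    print('dp',R.T@(q-p)*1000,'turn',(Ro.from_matrix(R.T@Rt)).as_rotvec(degrees=True),'world',q)
def st():
    s=bot.read_state(); p=np.array(s['position']); d=p[:2]-O
    print('t',s['time_s'],'lock',d@ex*1000,d@ey*1000,p[2]*1000,'F',s['force'],'open',s['opening'])
E
python3 -c "
from h import *
goal(-.062,.028,.2326);st()"
```

```text
dp [-472.5157 -367.2682    0.6562] turn [-0.0938  0.0343 60.3247] world [0.5351 0.0541 0.2326]
t 0.15 lock 491.0355176258627 256.7145263632335 232.79179317003525 F [ 0.4435 -0.235  -0.0547] open 0.9984384391646521
```

Request:
{"fn": "jog_arm", "kwargs": {"rows": [{"dp": [-38, -29, 0], "turn": [0, 0, 6], "grip": 0}, {"dp": [-76, -58, 0], "turn": [0, 0, 12], "grip": 0}, {"dp": [-114, -87, 0], "turn": [0, 0, 18], "grip": 0}, {"dp": [-152, -116, 0], "turn": [0, 0, 24], "grip": 0}, {"dp": [-190, -145, 0], "turn": [0, 0, 30], "grip": 0}, {"dp": [-228, -174, 0], "turn": [0, 0, 36], "grip": 0}, {"dp": [-266, -203, 0], "turn": [0, 0, 42], "grip": 0}, {"dp": [-304, -232, 0], "turn": [0, 0, 48], "grip": 0}, {"dp": [-342, -261, 0], "turn": [0, 0, 54], "grip": 0}, {"dp": [-380, -290, 0], "turn": [0, 0, 60.3], "grip": 0}]}}

```text
time_s: 1.15
position: [0.4806, 0.1598, 0.2335]
tcp_rot: [[-0.116, 0.993, -0.0], [0.993, 0.116, 0.0], [0.0, -0.0, -1.0]]
force: [1.1, 0.6, 1.3]
opening: 0.171
```

```bash
python3 -c "
from h import *
goal(-.062,.028,.2326);st()"
```

```text
dp [-111.3044   41.9303    0.8875] turn [-0.0082 -0.0083 -0.2371] world [0.5351 0.0541 0.2326]
t 1.15 lock 49.476851795272694 69.46939384057104 233.50949345384447 F [1.0621 0.603  1.2881] open 0.1708615257019538
```

Request:
{"fn": "jog_arm", "kwargs": {"rows": [{"dp": [-40, 15, 0], "turn": [0, 0, 0], "grip": 0}, {"dp": [-80, 30, 0], "turn": [0, 0, 0], "grip": 0}, {"dp": [-111, 42, 0], "turn": [0, 0, 0], "grip": 0}, {"dp": [-111, 42, 40], "turn": [0, 0, 0], "grip": 0}, {"dp": [-111, 42, 80], "turn": [0, 0, 0], "grip": 0}, {"dp": [-111, 42, 120], "turn": [0, 0, 0], "grip": 0}, {"dp": [-111, 42, 120], "turn": [0, 0, 0], "grip": 0}, {"dp": [-111, 42, 120], "turn": [0, 0, 0], "grip": 0}]}}

```text
time_s: 1.95
position: [0.5349, 0.0565, 0.1134]
tcp_rot: [[-0.12, 0.993, -0.002], [0.993, 0.12, 0.0], [0.0, -0.002, -1.0]]
force: [-0.3, -0.3, 0.5]
opening: 0.006
```

```bash
python3 -c "
from h import *
goal(-.062,.028,.067);st()
p,D=cap('top','t1.png'); cv2.imwrite('pics/c2.png',cv2.resize(p[160:290,220:400,::-1],None,fx=4,fy=4))
p,D=cap('side','s1.png'); cv2.imwrite('pics/c3.png',cv2.resize(p[150:320,260:470,::-1],None,fx=3.5,fy=3.5))"
```

```text
dp [-2.4709  0.0288 46.3803] turn [-0.0966 -0.0224  0.0287] world [0.5351 0.0541 0.067 ]
t 1.95 lock -59.54739728310088 27.95197369046962 113.38120701603474 F [-0.2997 -0.2587  0.5257] open 0.005961393090881844
```

View pics/c3.png

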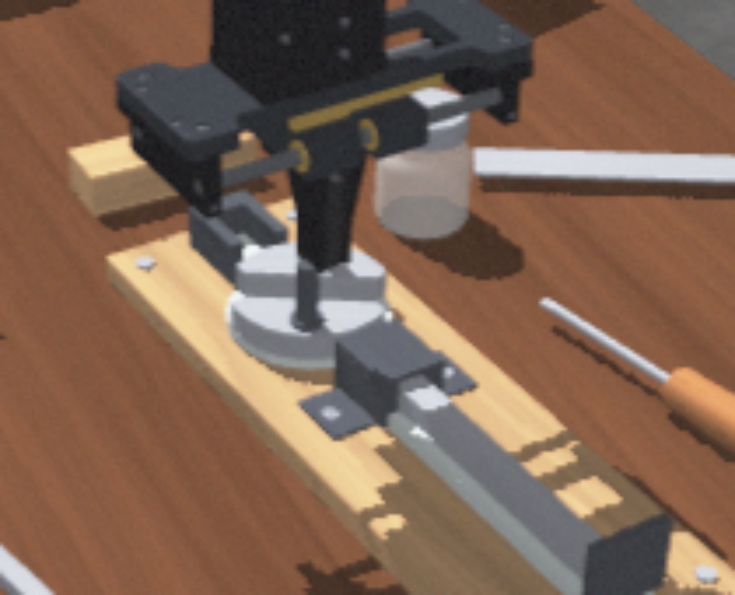

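View pics/c2.png

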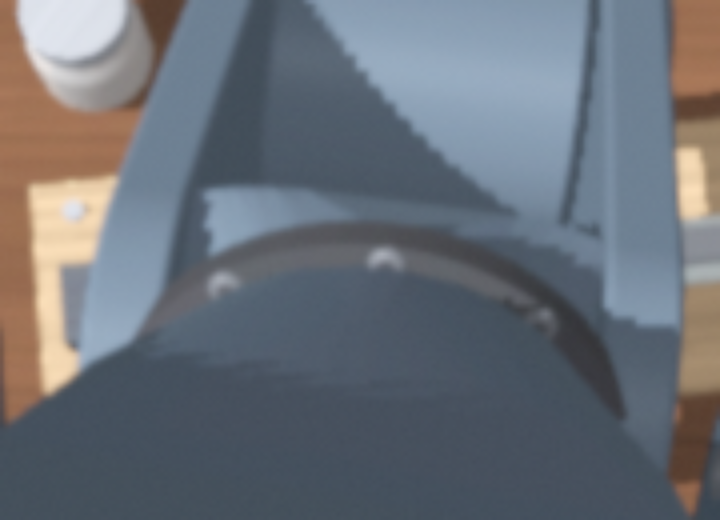

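The closed fingers (crop (325,250)) hang above and in front of the guide, next to the near pin (crop (307,290)). The path down is clear, so I'm lowering.

Request:
{"fn": "jog_arm", "kwargs": {"rows": [{"dp": [-2, 0, 20], "turn": [0, 0, 0], "grip": 0}, {"dp": [-2, 0, 36], "turn": [0, 0, 0], "grip": 0}, {"dp": [-2, 0, 46], "turn": [0, 0, 0], "grip": 0}, {"dp": [-2, 0, 46], "turn": [0, 0, 0], "grip": 0}, {"dp": [-2, 0, 46], "turn": [0, 0, 0], "grip": 0}]}}

```text
time_s: 2.55
position: [0.5362, 0.0545, 0.0687]
tcp_rot: [[-0.121, 0.993, 0.002], [0.993, 0.121, -0.0], [-0.0, 0.002, -1.0]]
force: [-0.3, -0.3, 0.3]
opening: 0.007
```

```bash
python3 -c "
from h import *
goal(-.0165,.028,.067);st()
p,D=cap('side','s2.png'); cv2.imwrite('pics/c4.png',cv2.resize(p[150:320,260:470,::-1],None,fx=3.5,fy=3.5))"
```

```text
dp [45.1859 -1.0786  1.6521] turn [0.1177 0.027  0.0412] world [0.5297 0.0993 0.067 ]
t 2.55 lock -61.68443936580069 26.892410431669546 68.67561664588268 F [-0.2855 -0.2523  0.3348] open 0.007024937714770178
```

View pics/c4.png

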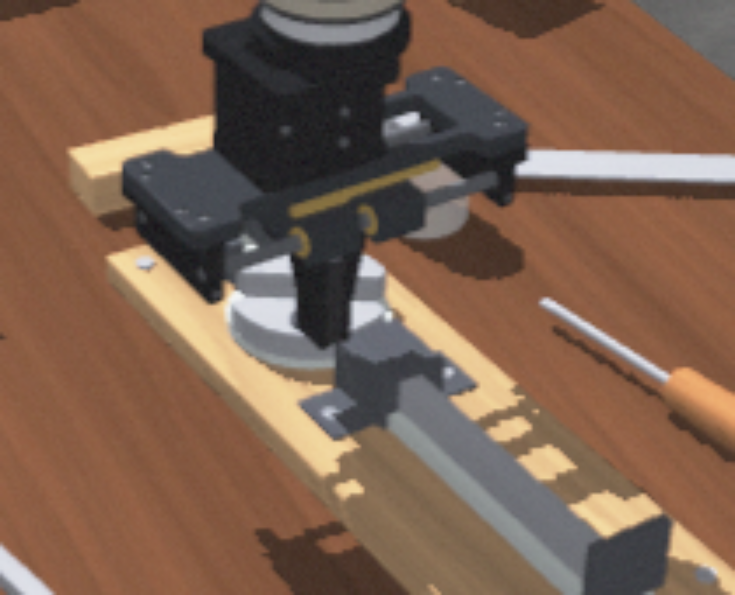

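Fingertips now sit behind the near pin (crop (322,340)) and clear of the guide. Pushing.

Request:
{"fn": "jog_arm", "kwargs": {"rows": [{"dp": [8, 0, 1], "turn": [0, 0, 0], "grip": 0}, {"dp": [14, 0, 1], "turn": [0, 0, 0], "grip": 0}, {"dp": [19, 0, 1], "turn": [0, 0, 0], "grip": 0}, {"dp": [24, 0, 1], "turn": [0, 0, 0], "grip": 0}, {"dp": [29, 0, 1], "turn": [0, 0, 0], "grip": 0}, {"dp": [33, 0, 1], "turn": [0, 0, 0], "grip": 0}, {"dp": [37, 0, 1], "turn": [0, 0, 0], "grip": 0}, {"dp": [40, 0, 1], "turn": [0, 0, 0], "grip": 0}, {"dp": [43, 0, 1], "turn": [0, 0, 0], "grip": 0}, {"dp": [43, 0, 1], "turn": [0, 0, 0], "grip": 0}]}}

```text
time_s: 3.6
position: [0.5143, 0.0963, 0.0657]
tcp_rot: [[-0.125, 0.992, -0.034], [0.992, 0.125, -0.003], [0.001, -0.034, -0.999]]
force: [-21.7, -8.3, 18.3]
opening: 0.005
```

```bash
python3 -c "
from h import *
goal(-.0155,.028,.067);st()
p,D=cap('side','s3.png'); cv2.imwrite('pics/c5.png',cv2.resize(p[150:320,260:470,::-1],None,fx=3.5,fy=3.5))"
```

```text
dp [ 2.0248 15.5677 -1.7864] turn [-1.9382 -0.0608  0.2818] world [0.5296 0.1003 0.067 ]
t 3.6 lock -17.599965520572912 43.6092909912804 65.73877695526723 F [-21.6966  -8.2684  18.2595] open 0.0045996965418412415
```

View pics/c5.png

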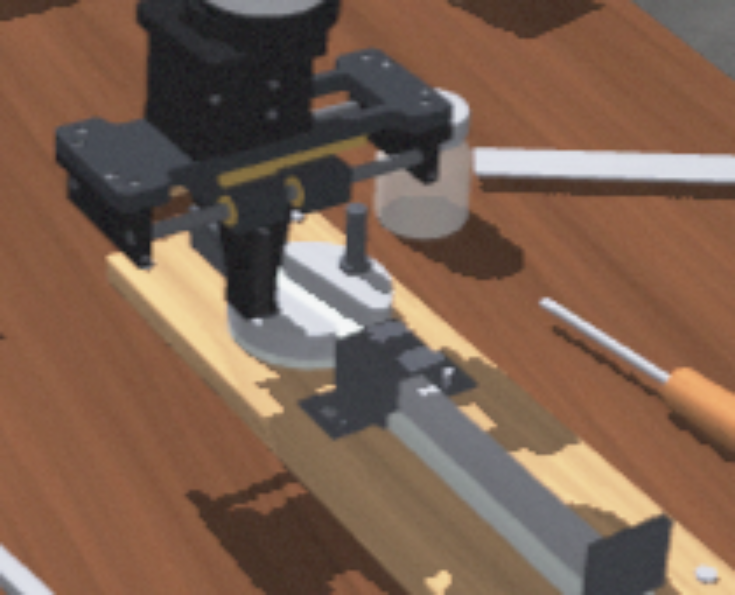

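The fingers moved 44 mm, but the tool was pushed 16 mm sideways with about 22 N. They seem to have slid onto the pin's flank. I'll lift and look.

Request:
{"fn": "jog_arm", "kwargs": {"rows": [{"dp": [-3, 0, -10], "turn": [0, 0, 0], "grip": 0}, {"dp": [-3, 0, -25], "turn": [0, 0, 0], "grip": 0}, {"dp": [-3, 0, -45], "turn": [0, 0, 0], "grip": 0}, {"dp": [-3, 0, -75], "turn": [0, 0, 0], "grip": 0}, {"dp": [-43, 0, -105], "turn": [0, 0, 0], "grip": 0}, {"dp": [-83, 0, -105], "turn": [0, 0, 0], "grip": 0}, {"dp": [-123, 0, -105], "turn": [0, 0, 0], "grip": 0}, {"dp": [-163, 0, -105], "turn": [0, 0, 0], "grip": 0}, {"dp": [-203, 0, -105], "turn": [0, 0, 0], "grip": 0}, {"dp": [-203, 0, -105], "turn": [0, 0, 0], "grip": 0}]}}

```text
time_s: 4.65
position: [0.5563, -0.109, 0.172]
tcp_rot: [[-0.116, 0.993, 0.003], [0.993, 0.116, -0.003], [-0.003, 0.003, -1.0]]
force: [-0.1, 0.2, 0.5]
opening: 0.005
```

```bash
python3 -c "
from h import *
st()
p,D=cap('top','t4.png'); cv2.imwrite('pics/c6.png',cv2.resize(p[140:290,220:450,::-1],None,fx=3.4,fy=3.4,interpolation=cv2.INTER_CUBIC))
p,D=cap('side','s4.png'); cv2.imwrite('pics/c7.png',cv2.resize(p[150:320,260:470,::-1],None,fx=3.5,fy=3.5))"
```

```text
t 4.65 lock -226.4720635984324 26.526068379854475 171.96676976980683 F [-0.1325  0.241   0.4734] open 0.004652113368764815
```

View pics/c6.png

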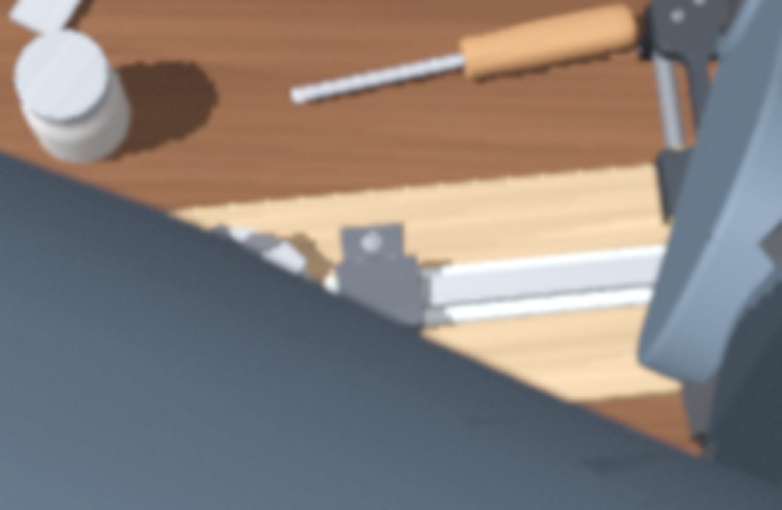

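View pics/c7.png

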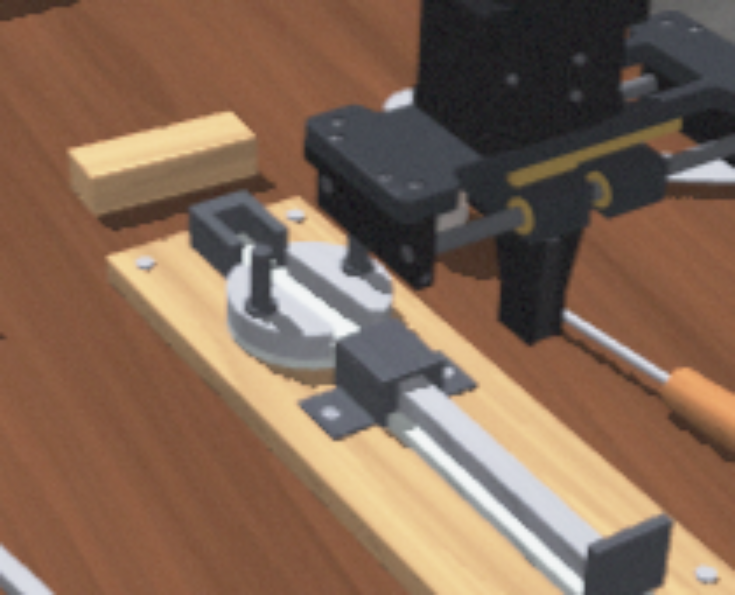

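```bash
python3 -c "
from h import *
L=lambda p:np.array([(p[:2]-O)@ex,(p[:2]-O)@ey])
S=lambda x,y,z:L(onplane('side',(x+.5)/3.5-.5+260,(y+.5)/3.5-.5+150,z))
a=S(262,310,.041);b=S(357,271,.041);print(a,b,np.degrees(np.arctan2(*(a-b)[::-1])))
print('atop',S(261,249,.078))
p=cv2.imread('pics/s4.png')[200:265,315:385]; cv2.imwrite('pics/c8.png',cv2.resize(p,None,fx=9,fy=9,interpolation=cv2.INTER_CUBIC))
"
```

```text
[-0.0065  0.0308] [-0.0009 -0.0329] 95.02504184130314
atop [-0.0039  0.0301]
```

View pics/c8.png

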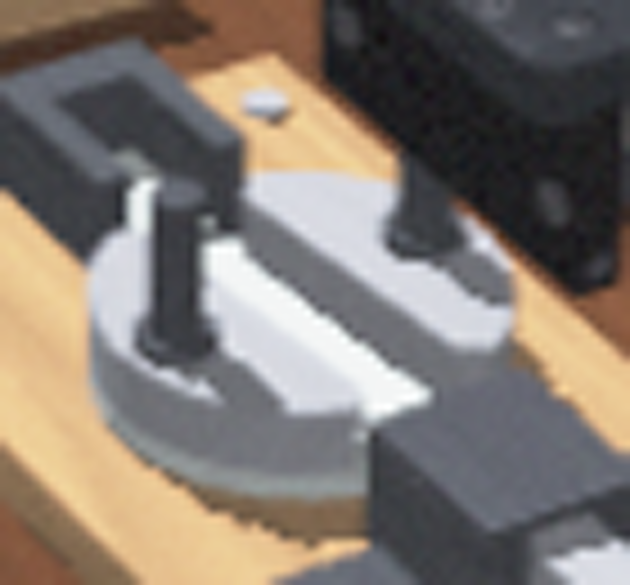

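```bash
python3 -c "
from h import *
L=lambda p:np.array([(p[:2]-O)@ex,(p[:2]-O)@ey])
S=lambda x,y,z:L(onplane('side',(x+.5)/9-.5+315,(y+.5)/9-.5+200,z))
for A,B in [((262,213),(440,335)),((290,338),(215,280)),((178,345),(422,240))]:
  a=S(*A,.041);b=S(*B,.041);print(a,b,np.degrees(np.arctan2(*(a-b)[::-1])))
print(S(180,190,.078))
"
```

```text
[ 0.0279 -0.0103] [-0.0299 -0.018 ] 7.624493580795231
[-0.015   0.0093] [0.0112 0.0116] -175.0207520232123
[-0.0054  0.0306] [ 0.0018 -0.0341] 96.33052322066392
[-0.0039  0.0294]
```

The disc now sits at about 5–7° (slot edges give 7.6° and 5.0°, the pins 5–6°). That is inside tolerance but worth improving: the tapered tips slid off the outside of the pin. Going again, this time centred on the pin (y ≈ 32).

Request:
{"fn": "jog_arm", "kwargs": {"rows": [{"dp": [45, -2, 0], "turn": [0, 0, 0], "grip": 0}, {"dp": [90, -5, 0], "turn": [0, 0, 0], "grip": 0}, {"dp": [135, -6, 0], "turn": [0, 0, 0], "grip": 0}, {"dp": [176, -6, 0], "turn": [0, 0, 0], "grip": 0}, {"dp": [176, -6, 40], "turn": [0, 0, 0], "grip": 0}, {"dp": [176, -6, 75], "turn": [0, 0, 0], "grip": 0}, {"dp": [176, -6, 95], "turn": [0, 0, 0], "grip": 0}, {"dp": [176, -6, 104], "turn": [0, 0, 0], "grip": 0}, {"dp": [176, -6, 104], "turn": [0, 0, 0], "grip": 0}, {"dp": [176, -6, 104], "turn": [0, 0, 0], "grip": 0}]}}

```text
time_s: 5.75
position: [0.5278, 0.0702, 0.0682]
tcp_rot: [[-0.121, 0.993, 0.001], [0.993, 0.121, 0.0], [-0.0, 0.001, -1.0]]
force: [0.2, -0.1, 0.4]
opening: 0.006
```

```bash
python3 -c "
from h import *
goal(-.017,.032,.067);st()"
```

```text
dp [28.1041  1.3884  1.2263] turn [0.0564 0.0063 0.0723] world [0.5258 0.0983 0.067 ]
t 5.75 lock -45.10583016652304 33.354284447657456 68.22806400415561 F [ 0.2178 -0.138   0.44  ] open 0.006058468578846397
```

Request:
{"fn": "jog_arm", "kwargs": {"rows": [{"dp": [8, 1, 1], "turn": [0, 0, 0], "grip": 0}, {"dp": [16, 1, 1], "turn": [0, 0, 0], "grip": 0}, {"dp": [21, 1, 1], "turn": [0, 0, 0], "grip": 0}, {"dp": [25, 1, 1], "turn": [0, 0, 0], "grip": 0}, {"dp": [28, 1, 1], "turn": [0, 0, 0], "grip": 0}, {"dp": [28, 1, 1], "turn": [0, 0, 0], "grip": 0}, {"dp": [28, 1, 1], "turn": [0, 0, 0], "grip": 0}]}}

```text
time_s: 6.45
position: [0.5252, 0.0978, 0.0666]
tcp_rot: [[-0.12, 0.993, 0.0], [0.993, 0.12, 0.0], [0.0, 0.0, -1.0]]
force: [0.3, 0.1, 0.1]
opening: 0.0
```

```bash
python3 -c "
from h import *
goal(-.0155,.032,.067);st()
p,D=cap('side','s5.png'); cv2.imwrite('pics/c9.png',cv2.resize(p[200:265,315:385,::-1],None,fx=9,fy=9,interpolation=cv2.INTER_CUBIC))"
```

```text
dp [ 1.9564  0.6606 -0.4478] turn [ 0.012  -0.0232  0.0019] world [0.5256 0.0998 0.067 ]
t 6.45 lock -17.456290943328696 32.66059015419617 66.55128480974264 F [0.3381 0.1208 0.0967] open 0.000358765113976771
```

View pics/c9.png

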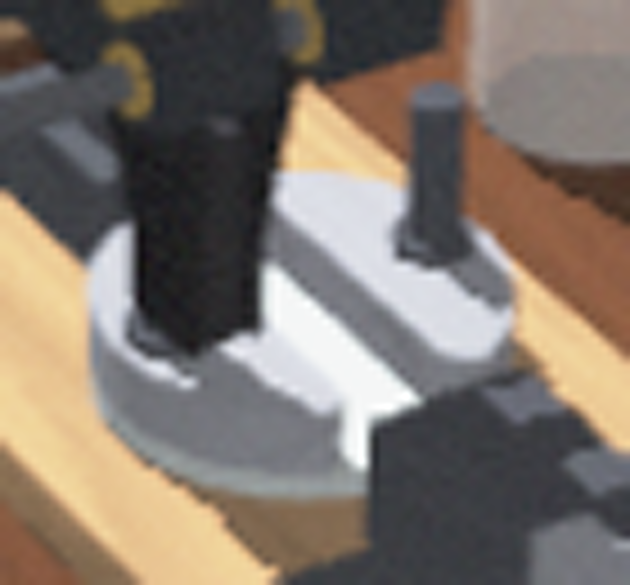

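```bash
python3 -c "
from h import *
L=lambda p:np.array([(p[:2]-O)@ex,(p[:2]-O)@ey])
S=lambda x,y,z:L(onplane('side',(x+.5)/9-.5+315,(y+.5)/9-.5+200,z))
for A,B in [((282,215),(422,333)),((298,262),(345,300)),]:
  a=S(*A,.041);b=S(*B,.041);print(a,b,np.degrees(np.arctan2(*(a-b)[::-1])))
a=S(436,95,.078);print('pinb top',a,np.degrees(np.arctan2(-a[1],-a[0])))
a=S(432,248,.041);print('pinb base',a)
"
```

```text
[ 0.0251 -0.0136] [-0.0274 -0.0152] 1.7935718580528353
[ 0.0081 -0.007 ] [-0.009 -0.008] 3.160697225083368
pinb top [ 0.     -0.0352] 90.01861584561773
pinb base [-0.0019 -0.0343]
```

The slot is lined up: edges give 2–3°, the far pin's top 0°, and the pin force is zero. Retreating up and behind the end plate.

Request:
{"fn": "jog_arm", "kwargs": {"rows": [{"dp": [-12, 0, -5], "turn": [0, 0, 0], "grip": 0}, {"dp": [-20, 0, -40], "turn": [0, 0, 0], "grip": 0}, {"dp": [-35, 5, -80], "turn": [0, 0, 0], "grip": 0}, {"dp": [-75, 10, -85], "turn": [0, 0, 0], "grip": 0}, {"dp": [-115, 15, -85], "turn": [0, 0, 0], "grip": 0}, {"dp": [-155, 20, -85], "turn": [0, 0, 0], "grip": 0}, {"dp": [-195, 25, -85], "turn": [0, 0, 0], "grip": 0}, {"dp": [-235, 31, -85], "turn": [0, 0, 0], "grip": 0}, {"dp": [-275, 31, -85], "turn": [0, 0, 0], "grip": 0}, {"dp": [-285, 31, -85], "turn": [0, 0, 0], "grip": 0}]}}

```text
time_s: 7.5
position: [0.591, -0.1873, 0.152]
tcp_rot: [[-0.116, 0.993, 0.003], [0.993, 0.116, -0.003], [-0.003, 0.002, -1.0]]
force: [0.1, 0.1, 0.9]
opening: 0.007
```

```bash
python3 -c "
from h import *
goal(-.303,.001,.044);st()
p,D=cap('side','s6.png');cv2.imwrite('pics/c10.png',cv2.resize(p[150:370,290:500,::-1],None,fx=2.7,fy=2.7))"
```

```text
dp [  5.6837   0.1968 107.9534] turn [ 0.1324  0.166  -0.2298] world [ 0.5908 -0.1819  0.044 ]
t 7.5 lock -308.3708633908402 1.4683803851957555 151.96860605529565 F [0.0869 0.1406 0.9235] open 0.006629412771492771
```

View pics/c10.png

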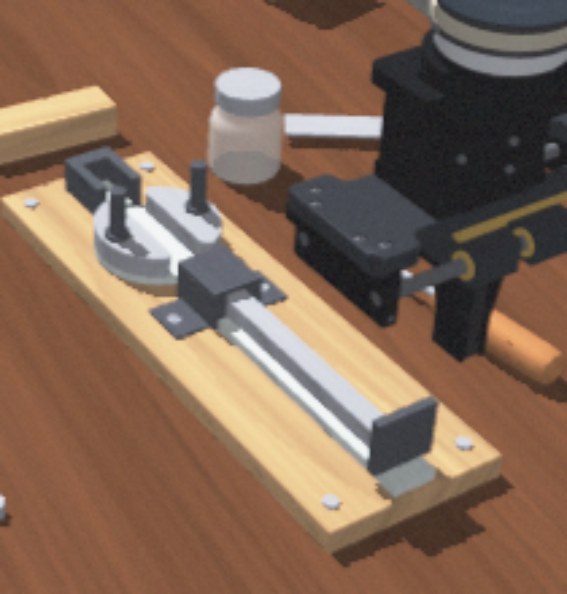

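The disc slot lies in line with the bar, both pins are square to it, and the plate at crop (402,435) is free behind. Lowering.

Request:
{"fn": "jog_arm", "kwargs": {"rows": [{"dp": [0, 0, 40], "turn": [0, 0, 0], "grip": 0}, {"dp": [0, 0, 75], "turn": [0, 0, 0], "grip": 0}, {"dp": [0, 0, 97], "turn": [0, 0, 0], "grip": 0}, {"dp": [0, 0, 107], "turn": [0, 0, 0], "grip": 0}, {"dp": [0, 0, 107], "turn": [0, 0, 0], "grip": 0}, {"dp": [0, 0, 107], "turn": [0, 0, 0], "grip": 0}]}}

```text
time_s: 8.15
position: [0.5907, -0.1814, 0.0454]
tcp_rot: [[-0.121, 0.993, 0.001], [0.993, 0.121, -0.0], [-0.001, 0.001, -1.0]]
force: [-0.4, 0.1, 0.3]
opening: 0.006
```

```bash
python3 -c "
from h import *
goal(-.1265,.001,.044);st()
p,D=cap('side','s7.png');cv2.imwrite('pics/c11.png',cv2.resize(p[150:370,290:500,::-1],None,fx=2.7,fy=2.7))"
```

```text
dp [175.9595   0.2447   1.3416] turn [0.0602 0.033  0.0595] world [ 0.5697 -0.0067  0.044 ]
t 8.15 lock -302.4596663718781 1.063486188206189 45.442830811201446 F [-0.3818  0.0712  0.2678] open 0.005812371273939332
```

View pics/c11.png

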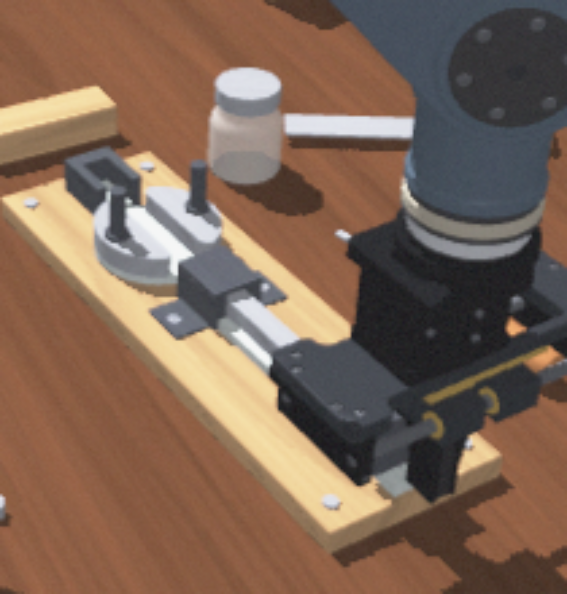

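Fingertips (crop (432,490)) are behind the plate. Pushing the first part.

Request:
{"fn": "jog_arm", "kwargs": {"rows": [{"dp": [8, 0, 0], "turn": [0, 0, 0], "grip": 0}, {"dp": [16, 0, 0], "turn": [0, 0, 0], "grip": 0}, {"dp": [22, 0, 0], "turn": [0, 0, 0], "grip": 0}, {"dp": [28, 0, 0], "turn": [0, 0, 0], "grip": 0}, {"dp": [35, 0, 0], "turn": [0, 0, 0], "grip": 0}, {"dp": [42, 0, 0], "turn": [0, 0, 0], "grip": 0}, {"dp": [49, 0, 0], "turn": [0, 0, 0], "grip": 0}, {"dp": [56, 0, 0], "turn": [0, 0, 0], "grip": 0}, {"dp": [63, 0, 0], "turn": [0, 0, 0], "grip": 0}, {"dp": [70, 0, 0], "turn": [0, 0, 0], "grip": 0}]}}

```text
time_s: 9.2
position: [0.5816, -0.1115, 0.0445]
tcp_rot: [[-0.12, 0.993, -0.0], [0.993, 0.12, 0.0], [0.0, -0.0, -1.0]]
force: [0.6, -2.0, 1.4]
opening: 0.004
```

```bash
python3 -c "
from h import *
goal(-.1265,.001,.044);st()
p,D=cap('side','s8.png');cv2.imwrite('pics/c12.png',cv2.resize(p[150:370,290:500,::-1],None,fx=2.7,fy=2.7))"
```

```text
dp [105.5127   0.7752   0.4831] turn [-0.0103 -0.0032  0.0283] world [ 0.5697 -0.0067  0.044 ]
t 9.2 lock -232.01377679186473 1.7230107223948736 44.47742663350599 F [ 0.6116 -2.0446  1.4225] open 0.00378443454217772
```

View pics/c12.png

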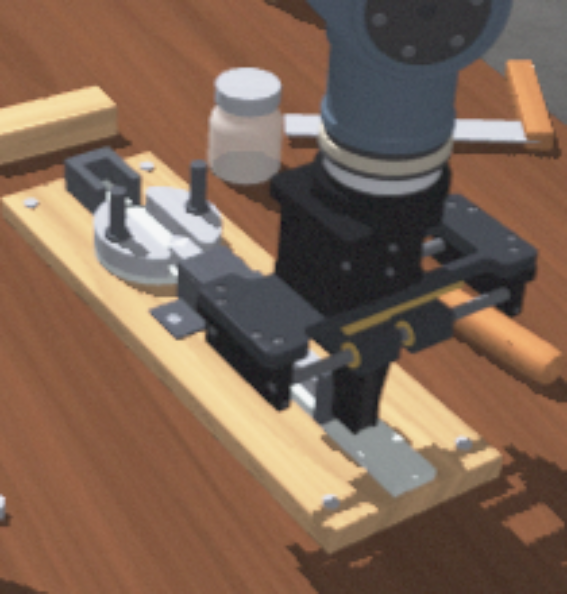

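The bar is sliding at 2 N with its nose in the slot mouth (crop (182,243)). Continuing.

Request:
{"fn": "jog_arm", "kwargs": {"rows": [{"dp": [7, 0, 0], "turn": [0, 0, 0], "grip": 0}, {"dp": [16, 0, 0], "turn": [0, 0, 0], "grip": 0}, {"dp": [25, 0, 0], "turn": [0, 0, 0], "grip": 0}, {"dp": [34, 0, 0], "turn": [0, 0, 0], "grip": 0}, {"dp": [43, 0, 0], "turn": [0, 0, 0], "grip": 0}, {"dp": [52, 0, 0], "turn": [0, 0, 0], "grip": 0}, {"dp": [61, 0, 0], "turn": [0, 0, 0], "grip": 0}, {"dp": [70, 0, 0], "turn": [0, 0, 0], "grip": 0}, {"dp": [79, 0, 0], "turn": [0, 0, 0], "grip": 0}, {"dp": [88, 0, 0], "turn": [0, 0, 0], "grip": 0}]}}

```text
time_s: 10.25
position: [0.5712, -0.0241, 0.0446]
tcp_rot: [[-0.12, 0.993, 0.0], [0.993, 0.12, -0.0], [-0.0, 0.0, -1.0]]
force: [0.6, -2.3, 0.3]
opening: 0.001
```

```bash
python3 -c "
from h import *
goal(-.1265,.001,.044);st()
p,D=cap('side','s9.png');cv2.imwrite('pics/c13.png',cv2.resize(p[150:370,290:500,::-1],None,fx=2.7,fy=2.7))"
```

```text
dp [17.4503  0.5973  0.6341] turn [0.0139 0.0105 0.0312] world [ 0.5697 -0.0067  0.044 ]
t 10.25 lock -143.95102676332664 1.5879989548159852 44.63715911400012 F [ 0.557  -2.2894  0.3372] open 0.000630394571720879
```

View pics/c13.png

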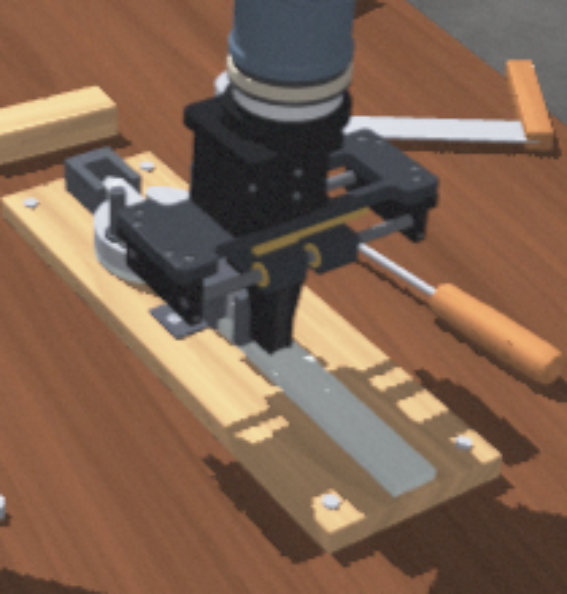

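Free sliding still, about 2 N. The last ~18 mm goes slowly, until the force rises.

Request:
{"fn": "jog_arm", "kwargs": {"rows": [{"dp": [4, 0, 0], "turn": [0, 0, 0], "grip": 0}, {"dp": [7, 0, 0], "turn": [0, 0, 0], "grip": 0}, {"dp": [10, 0, 0], "turn": [0, 0, 0], "grip": 0}, {"dp": [13, 0, 0], "turn": [0, 0, 0], "grip": 0}, {"dp": [15, 0, 0], "turn": [0, 0, 0], "grip": 0}, {"dp": [17, 0, 0], "turn": [0, 0, 0], "grip": 0}, {"dp": [17, 0, 0], "turn": [0, 0, 0], "grip": 0}]}}

```text
time_s: 11.0
position: [0.569, -0.0077, 0.0445]
tcp_rot: [[-0.12, 0.993, -0.0], [0.993, 0.12, 0.0], [0.0, -0.0, -1.0]]
force: [0.4, -0.9, -0.4]
opening: 0.004
```

```bash
python3 -c "
from h import *
st()"
```

```text
t 11.0 lock -127.41673000890013 1.7372211654845018 44.51878714992039 F [ 0.4013 -0.8834 -0.3819] open 0.00353156117205788
```

Request:
{"fn": "jog_arm", "kwargs": {"rows": [{"dp": [1, 0, 0], "turn": [0, 0, 0], "grip": 0}, {"dp": [2, 0, 0], "turn": [0, 0, 0], "grip": 0}, {"dp": [3, 0, 0], "turn": [0, 0, 0], "grip": 0}, {"dp": [4, 0, 0], "turn": [0, 0, 0], "grip": 0}, {"dp": [4, 0, 0], "turn": [0, 0, 0], "grip": 0}]}}

```text
time_s: 11.5
position: [0.5698, -0.0069, 0.0447]
tcp_rot: [[-0.122, 0.993, 0.002], [0.992, 0.122, -0.004], [-0.005, 0.002, -1.0]]
force: [0.1, -11.2, -1.1]
opening: 0.005
```

```bash
python3 -c "
from h import *
st()"
```

```text
t 11.5 lock -126.70269575622142 0.8563665405213576 44.74859500033995 F [  0.0976 -11.1835  -1.0947] open 0.004510185775575506
```

The bar stopped and the force rose to 11 N: the nose is at the stop. Backing off and clearing the view.

Request:
{"fn": "jog_arm", "kwargs": {"rows": [{"dp": [-15, 0, 0], "turn": [0, 0, 0], "grip": 0}, {"dp": [-30, 0, 0], "turn": [0, 0, 0], "grip": 0}, {"dp": [-40, 0, -30], "turn": [0, 0, 0], "grip": 0}, {"dp": [-60, 0, -70], "turn": [0, 0, 0], "grip": 0}, {"dp": [-100, 0, -110], "turn": [0, 0, 0], "grip": 0}, {"dp": [-140, 0, -140], "turn": [0, 0, 0], "grip": 0}, {"dp": [-180, 0, -150], "turn": [0, 0, 0], "grip": 0}, {"dp": [-220, 0, -150], "turn": [0, 0, 0], "grip": 0}, {"dp": [-260, 0, -150], "turn": [0, 0, 0], "grip": 0}, {"dp": [-260, 0, -150], "turn": [0, 0, 0], "grip": 0}]}}

```text
time_s: 12.5
position: [0.6004, -0.2686, 0.1949]
tcp_rot: [[-0.115, 0.993, 0.003], [0.993, 0.115, -0.003], [-0.003, 0.003, -1.0]]
force: [0.6, -0.0, -0.6]
opening: 0.007
```

```bash
python3 -c "
from h import *
st()
p,D=cap('top','t10.png'); cv2.imwrite('pics/c14.png',cv2.resize(p[140:290,160:390,::-1],None,fx=3.4,fy=3.4,interpolation=cv2.INTER_CUBIC))
p,D=cap('side','s10.png'); cv2.imwrite('pics/c15.png',cv2.resize(p[180:290,280:420,::-1],None,fx=5,fy=5,interpolation=cv2.INTER_CUBIC))"
```

```text
t 12.5 lock -390.17978861314566 1.8317454675856881 194.87522943136494 F [ 0.5563 -0.0199 -0.6281] open 0.00658261654601012
```

View pics/c14.png

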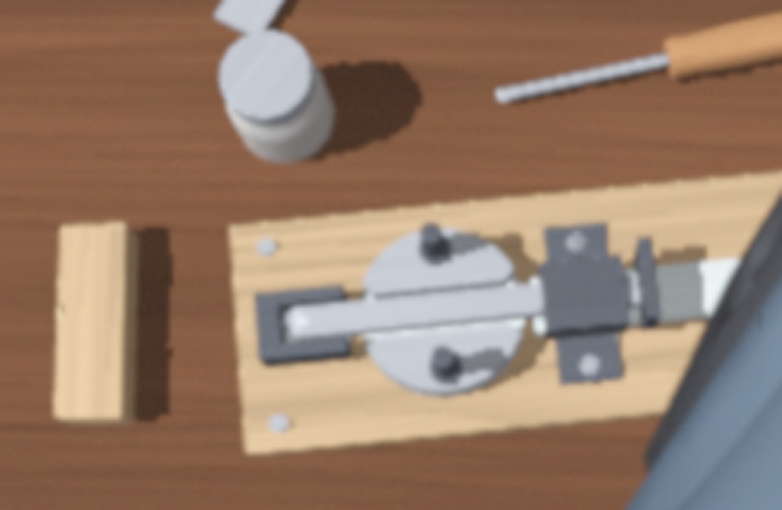

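View pics/c15.png

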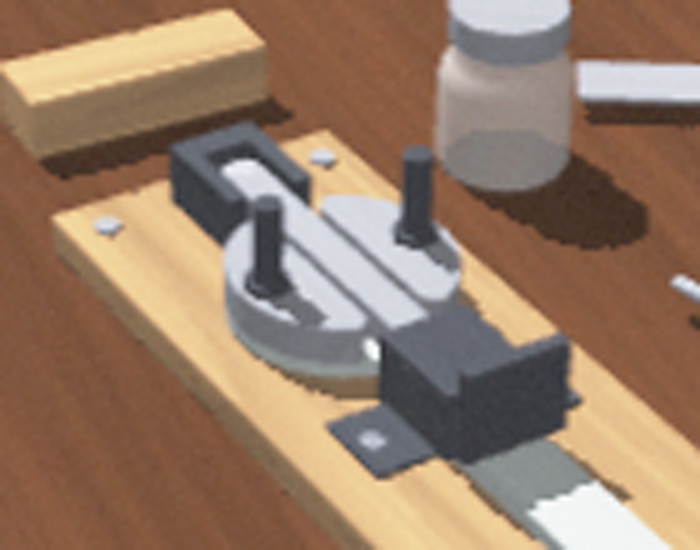

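```bash
python3 -c "
from h import *
L=lambda p:np.array([(p[:2]-O)@ex,(p[:2]-O)@ey])
c=lambda x,y,z:L(onplane('top',(x+.5)/3.4-.5+160,(y+.5)/3.4-.5+140,z))
print('nose',c(286,322,.034),c(286,322,.04)); print('keeper outer',c(257,295,.044),c(263,362,.044),'inner',c(278,325,.044))
print('plate back top',c(651,238,.066),c(656,322,.066)); print('guide',c(545,265,.048),c(628,258,.048))
p=cv2.imread('pics/t10.png')[215:255,230:275]; cv2.imwrite('pics/c16.png',cv2.resize(p,None,fx=14,fy=14,interpolation=cv2.INTER_CUBIC))
"
```

```text
nose [ 0.0849 -0.0045] [ 0.084  -0.0032]
keeper outer [ 0.098  -0.0188] [0.0974 0.0182] inner [ 0.0879 -0.0011]
plate back top [-0.1149 -0.0229] [-0.1123  0.0224]
guide [-0.0583 -0.0183] [-0.1031 -0.0176]
```

View pics/c16.png

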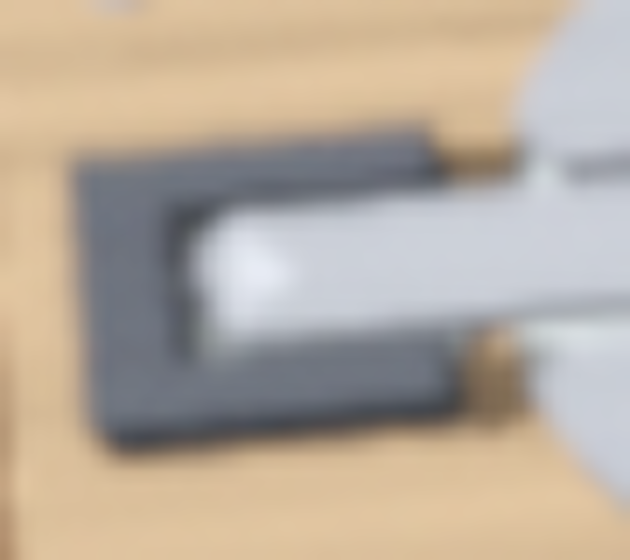

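Everything agrees: the nose is at x ≈ 0.085–0.087 (the keeper's outer edge reads 2 mm short in the same view), and the plate back at -0.113 to -0.115 puts the nose at 0.088–0.090. The slot is parallel to the bar, and the jar, driver and offcut are in place. Handing in.

```bash
python3 -c "
from h import *
print(bot.hand_in()); st()"
```

```text
the job is handed in; nothing more can be done
None
the job is handed in; nothing more can be done
```

The shaft is locked: the disc's slot is lined up with the bar, and the bar has been pushed through it until its nose reached the stop. I handed the job in at about 12.6 s; no verdict is reported.

- **Disc:** I turned it from about 54° to about 0–3° by nudging the near pin with the closed fingertips. The first push slid off the outside of the pin: the tool moved 16 mm sideways with about 22 N, leaving the disc at 5–7°. A second push, centred on the pin, finished it.
- **Bar:** I pushed it by its end plate at about 2 N until it stopped and the force rose to 11 N. I then backed off clear of everything.
- **Last checks:** The pictures show the bar lying straight through the disc and in the keeper, with the slot parallel to it. The jar and offcut, and the part of the driver in view, looked unmoved by eye; I did not measure them.
- **Disagreement:** The views differ slightly on the nose position. Sighting the nose gives x ≈ 0.085 m (about 0.087 m after a 2 mm view bias), while the plate's back face implies 0.088–0.090 m. All are within the 0.081–0.091 m band.

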